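# Weigh a casting on the sprung hook scale

### The job

Take the steel lug out of the red tray, hang it by its eye on the hook of the spring scale and let go without a jerk, only once the scale carries its whole weight; let it hang free and still for at least a second so that the weight can be read. Then lift it off again as gently, and set it down gently, upright, in the empty bay of the blue tray. The scale is delicate: never push hard on it, and never let its hook jump up or drop; leave the other things where they are.

Things in the scene. Friction and masses are not known exactly. Their poses are not given: they have to be found in the camera images.
- lug: Bare-steel lug, under 1 kg (unknown, differs much from one to the next). Origin: centre of its underside, z up. Foot 44 (x) by 60 (y) by 28 mm high; on it an upright web 12 mm thick (x), 44 mm wide, up to z = 95 mm, with an eye through it along x; on top a grip tab 12 (x) by 30 (y) mm, z = 95 to 140 mm. Same turned half round. Starts upright in the red tray.
- lug_eye (a point): Peak of the eye, 84 mm above the lug's underside; axes as the lug's (x along the eye). The eye is 26 mm wide (y), its floor at z = 46 mm, its sides straight up to z = 73 mm, its roof two slopes of 40 degrees meeting at this peak on the centre line. Hung, the bar (8 mm) rests in the peak, its centre about 79 mm above the underside, and the lug can swing in y.
- lug_tab (a point): Point in the middle of the grip tab, 122 mm above the lug's underside: good place to grip, from above, across the tab's 30 mm (fingers closing along the lug's y).
- scale: Sprung hook scale, fixed. Origin: centre of the column on the bench, z up. Red column 50 by 50 mm, 316 mm high, foot plate 150 by 130 by 14 mm. The hook's bar sticks out level along the scale's -x, its seat 160 mm from the column's axis and, unloaded, 250 mm above the bench; it moves only straight up and down on a spring. It bends if pushed with over 25 N.
- hook_seat (a point): Middle of the hook's seat, on the centre line of its bar (8 mm thick, along this point's x); moves with the hook. Axes as the scale's: -x towards the free end, +x towards the column. The seat is free from x = -13 mm (the upturned end) to x = +17 mm (brass collar, 18 mm across).
- hook_tip (a point): Centre of the rounded end of the upturned tip (8 mm thick), 24 mm along -x from the seat's middle and 13 mm above the bar's centre line; its top is 17 mm above that line, its foremost point 28 mm from the seat's middle.
- hook (a joint): How far the hook has been pulled down, m: 0 unloaded, at most 0.13. Spring: about 80 N per m, plus 0.2 N to start it moving; lightly damped. The hook should never move faster than about 0.1 m/s (a part let go too soon drops it, one pressed down too far lets it jump up).
- red_tray: Shallow red tray, fixed, 130 (x) by 120 (y) by 22 mm, walls and floor 4 mm. Origin: centre of its underside. The lug starts here.
- blue_tray: Shallow blue tray, fixed, 130 (x) by 200 (y) by 22 mm, walls and floor 4 mm, a wall across its middle making two bays, each 122 (x) by 94 (y) mm inside; the one on its +y side holds an aluminium collar, the one on its -y side is empty. Origin: centre of its underside.
- free_bay (a point): Centre of the floor of the blue tray's empty bay (4 mm above the bench); axes as the tray's.
- collar: Aluminium collar, 60 mm across, 26 mm high, in the blue tray's other bay; origin under its centre. Leave alone.
- spray: White bottle with red cap, 52 mm across, 150 mm high; origin under its centre. Leave alone.
- tin: Tin can, 84 mm across, 90 mm high; origin under its centre. Leave alone.
- wrench: Spanner lying flat along its x. Leave alone.
- brush: Brush lying flat along its x. Leave alone.
- tape: Black tape measure, 60 mm across, 31 mm high; origin under its centre. Leave alone.
- driver: Red and black cordless driver standing on its battery, 175 mm high; origin on the bench below its middle. Leave alone.
Not all that is in view belongs to the job. What is meant by the blue_tray is not white, and is the smaller of those in its own colour.

How it is judged:
On the way:
1. the lug hangs by its eye on the hook's seat, the robot touching neither it nor the scale, and all is still, for 1 s (contact force between each of the fingers, the arm and lug below 0.05 N and contact force between each of the fingers, the arm and scale below 0.05 N and contact force between scale and lug above 1.5 N and value of joint hook above 0.012 m and distance between lug_eye and hook_seat below 0.022 m and linear speed of lug below 0.02 m/s and velocity of joint hook between -0.02 and 0.02 m/s), for 1 s.
At the end, for the whole second after the job is handed in: The lug stands upright (within 0.08 rad) on the floor of the blue tray's empty bay, its origin within 50 mm (x) and 35 mm (y) of the bay's centre and at most 6 mm above the floor, still and let go; the hook is back up (within 4 mm) and the other loose things are within 25 mm of where they were (x of lug in the frame of free_bay between -0.05 and 0.05 m and y of lug in the frame of free_bay between -0.035 and 0.035 m and z of lug in the frame of free_bay below 0.006 m and angle between lug's own z axis and vertical below 0.08 rad and linear speed of lug below 0.02 m/s and contact force between each of the fingers, the arm and lug below 0.05 N and value of joint hook below 0.004 m and distance of each of collar, spray, tin, wrench, brush, tape, driver from where it was at the start of the episode below 0.025 m); the robot touches nothing.
It fails at once if the hook jumped or dropped: it moved faster than 0.1 m/s (velocity of joint hook above 0.1 m/s or velocity of joint hook below -0.1 m/s).
It fails at once if the lug was pushed against the scale with more than 25 N (contact force between scale and lug above 25 N).
It fails at once if the robot itself pushed on the scale with more than 5 N (contact force between any of the fingers, the arm and scale above 5 N).
It fails at once if the lug was let fall (loose and faster than 0.4 m/s) or pressed into the blue tray with more than 80 N ((linear speed of lug above 0.4 m/s and contact force between the fingers and lug below 0.5 N) or contact force between lug and blue_tray above 80 N).
It fails at once if another thing was knocked more than 25 mm away (distance of any of collar, spray, tin, wrench, brush, tape, driver from where it was at the start of the episode above 0.025 m).
It also fails if it takes over 72 s, if anything falls off the work surface, if the arm or the gripper's body presses on something with over 40 N, if the wrist force passes 120 N, or if a joint passes its speed limit or range.

### The arm

A 6-joint arm with a two-finger parallel gripper is mounted at the origin on the work surface. World frame = base frame: x ahead of the robot, y to its left, z up, the work surface at z = 0. Lengths are in m, angles in rad, forces in N, time in s.
With the tool pointing down it reaches from about 0.425 to 0.95 m from the base axis. Payload 3.5 kg.
Tool frame: the origin (TCP) lies at the very end of the fingers, on their centre line; the grasp point (between the pads) lies 19 mm behind it (ctrl.grip_point_offset is the distance from the TCP to the grasp point, in m); z points along the fingers, y is the line along which they close (so a half turn about z gives the same grasp; the last joint's range is limited). The gripper opens to 85 mm and grips with 20 to 120 N. Pads are 22 mm wide; open, the fingers measure 114 mm over their backs; the gripper's body (76 mm by 85 mm) begins 54 mm behind the grasp point. The pads swing forward as they close: fully open they stand 13 mm farther back than shut.
Start: joints at [1.108, 0.286, 1.577, -0, 1.279, -0.15], TCP at [0.208, 0.642, 0.231] pointing down, gripper open.
Joint ranges: [-2.77, 2.77], [-0.9, 2.22], [0.21, 2.48], [-1.53, 4.67], [0.24, 2.81], [-2.84, 2.84]. Speed limits (rad/s): [2.79, 2.79, 3.14, 3.14, 3.14, 3.14].

### API

Orientations are given as a unit quaternion [x, y, z, w].
In Python, from plant import telemetry, vision, ctrl gives the robot as it stands.
- The arm moves only by the tool arm_command, never from a script. Its argument "series" is one flat list of numbers, 7 for each row, row after row: the shift along the tool's x, y, z in cm, then the turn, a rotation vector about the tool's x, y, z in degrees, then the closure, from 0 (fully open) to 1 (shut). A call has 1 to 10 rows; each row is the pose to reach, as a shift and turn from the pose commanded when the call began, along the tool's axes at that moment; what a row does not reach only later rows make up. A row lasts 1/12 s, in which the tool goes at most 41.7 mm and 7.16 degrees, less where a joint would pass 70% of its speed; a pose out of reach is approached as far as the arm can. A call with a gripper value outside its range is refused whole. The fingers move at their own pace and stop on an object; "force" is the grip in N (left out, the last holds). Time passes only in rows, so rows that repeat a pose let the fingers close. It gives the time, the measured TCP pose, the force, the opening and the grip force at its end, in the units of the state.
- telemetry.get_state(): the state, without advancing time (a new reading comes with each control period).
- vision.read_camera(name): name is "scene" or "top" or "wrist"; returns a dict with "color" (384x512x3 uint8, blue, green, red), "K" (3x3 intrinsics, pixels), "rvec" (rotation vector, rad) and "tvec" (3), from world to camera coordinates, as OpenCV has them; the wrist camera has in their place "T_tool_cam" (4x4, takes a point from camera to tool coordinates, whose origin is the TCP and whose axes are the flange's). Camera axes: x right, y down, z forward; pixel columns grow to the right and rows downward; lengths in m; the calibration is good to about 2 mm. A picture is of the moment at which its call begins: read the wrist's pose just before it. There is no depth.
- ctrl.sign_off(): hands the job in; it is judged then, once.
The state is a dict: "time": time; "qpos": joint angles; "dq": joint speeds; "joint_efforts": joint torques, N m; "eef_pos": TCP position; "tcp_rot": TCP orientation; "contact_force": force on the tool from outside, world axes, zero at the start; "wrist_torque": the same for the moment, N m; "opening": opening from 0.0 (shut) to 1.0 (fully open); "finger_force": force on a finger pad.
Only numpy, scipy, OpenCV 4.12 (cv2) and the standard library are available. Lean on these libraries where they do the work, as an engineer would, in place of code of your own. Each camera call takes 0.05 s, during which the arm holds its last target. There are 200 camera calls.

## Working session

There is one attempt and no reset: what is moved stays moved. The work goes in short steps, Python scripts to look and compute and a tool call to move; the robot and the scene stay as the last step left them, time stands still between calls to the robot, and variables do not carry over. Pictures are saved under pics/ and viewed, at most 10 in all, crops included, and the job is handed in when it is done.

Besides the shell and the picture viewer there is one more tool, called after "Emit:" as a command line: name --argument value ..., lists and objects as JSON in quotes. arm_command: Moves the arm, as the interface text tells. Its arguments: {"type":"object","properties":{"series":{"type":"array","items":{"type":"number"}},"force":{"type":"number"}},"required":["series"]}

```bash
mkdir -p pics; ls; cat > h.py <<'E'
import numpy as np, cv2
from scipy.spatial.transform import Rotation as R
from plant import telemetry, vision, ctrl
def cam(name):
    s=telemetry.get_state(); c=vision.read_camera(name)
    if 'rvec' in c:
        Rm=cv2.Rodrigues(np.array(c['rvec'],float))[0]; t=np.array(c['tvec'],float).ravel()
        Rwc=Rm.T; o=-Rm.T@t
    else:
        T=np.eye(4);T[:3,:3]=R.from_quat(s['tcp_rot']).as_matrix();T[:3,3]=s['eef_pos']
        T=T@np.array(c['T_tool_cam']);Rwc=T[:3,:3];o=T[:3,3]
    return dict(img=c['color'],K=np.array(c['K']),R=Rwc,o=o)
def ray(c,u,v):
    d=c['R']@np.linalg.inv(c['K'])@np.array([u,v,1.]);return c['o'],d/np.linalg.norm(d)
def onz(c,u,v,z):
    o,d=ray(c,u,v);return o+d*(z-o[2])/d[2]
def proj(c,P):
    p=c['K']@(c['R'].T@(np.array(P)-c['o']));return p[:2]/p[2]
def tri(rs):
    A=np.zeros((3,3));b=np.zeros(3)
    for o,d in rs:
        M=np.eye(3)-np.outer(d,d);A+=M;b+=M@o
    return np.linalg.solve(A,b)
def totool(P):  # target TCP world -> shift in cm in tool axes
    s=telemetry.get_state();return 100*R.from_quat(s['tcp_rot']).as_matrix().T@(np.array(P)-s['eef_pos'])
E
python3 - <<'E'
from h import *
for n in ['scene','top']:
    c=cam(n);cv2.imwrite(f'pics/{n}0.png',cv2.resize(c['img'],(800,600),interpolation=cv2.INTER_CUBIC));np.savez(f'{n}0.npz',**c)
    print(n,c['o'],c['K'][0,0])
s=telemetry.get_state();print(s)
E
```

```text
pics
scene [ 1.1296387  -0.60737597  1.46238948] 468.74638748859525
top [ 0.17975874 -0.0391218   1.6360329 ] 441.0269553388005
{'time': 0.1, 'qpos': array([ 1.10801647e+00,  2.87127177e-01,  1.57803747e+00, -5.42304495e-06,
        1.27857620e+00, -1.50006454e-01]), 'dq': array([ 0.00139113, -0.00062176, -0.00475337, -0.00155505, -0.00103357,
        0.00025819]), 'joint_efforts': array([ 1.29129112e-03, -4.07294261e+01, -2.93698955e+01, -1.23265395e-04,
        3.44017142e-03, -1.24217181e-06]), 'eef_pos': array([0.20740707, 0.64172429, 0.23004836]), 'tcp_rot': array([ 1.55749161e-01,  9.87796054e-01, -1.02485547e-03, -3.21495763e-04]), 'contact_force': array([ 0.25110119,  0.09659043, -0.17450989]), 'wrist_torque': array([ 0.02877797,  0.00710418, -0.03862348]), 'finger_force': 0.0, 'opening': 1.000473862661437}
```

View pics/scene0.png

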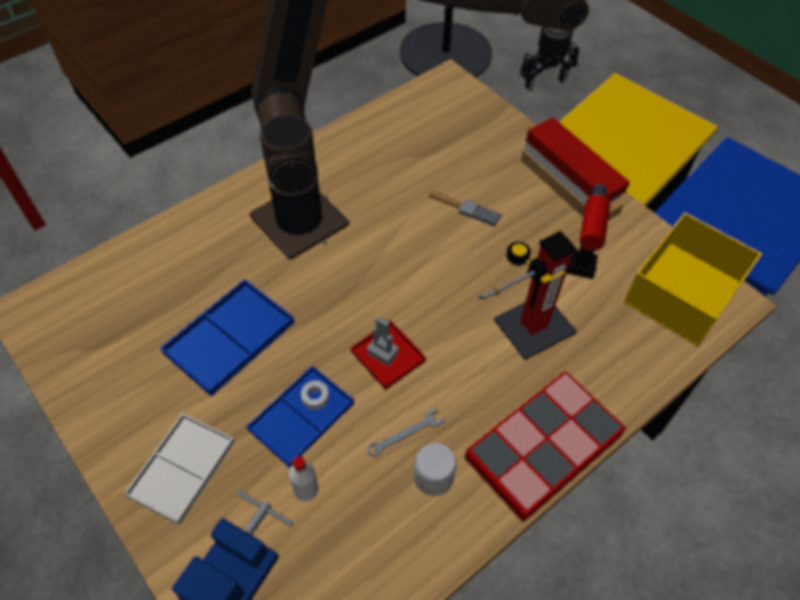

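View pics/top0.png

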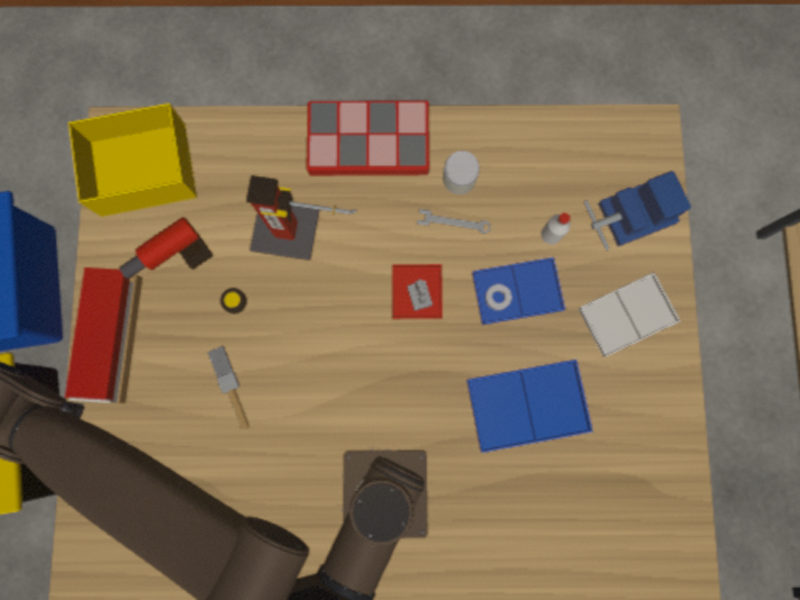

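Scene picture: the lug stands in the red tray (scene 385,345; top 419,293). The scale is at (545,290) in scene and (285,215) in top, and its hook points to top (352,211). There are three candidate two-bay trays:
- Large blue tray: scene (228,335), top (530,405).
- Small blue tray with the collar: scene (300,415), top (518,290).
- White tray: scene (180,465), top (630,313).

The small blue one fits, because it is the smaller of the blue trays and holds the collar. I'll confirm that in a crop and measure.

```bash
python3 - <<'E'
from h import *
L=lambda n:dict(np.load(f'{n}0.npz'))
t=L('top');s=L('scene')
def cr(c,x,y,w,h,W,H): return cv2.resize(c['img'][y:y+h,x:x+w],(W,H),interpolation=cv2.INTER_CUBIC)
a=np.vstack([np.hstack([cr(t,245,160,120,60,400,200),cr(t,150,105,90,67,400,300)[:200]]),np.hstack([cr(s,300,140,80,80,400,400),cr(s,150,190,130,130,400,400)])])
cv2.imwrite('pics/crop1.png',a)
hsv=cv2.cvtColor(t['img'],cv2.COLOR_BGR2HSV)
def comps(lo,hi,z,roi):
    m=cv2.inRange(hsv,lo,hi);x,y,w,h=roi
    k=np.zeros_like(m);k[y:y+h,x:x+w]=m[y:y+h,x:x+w]
    for c in cv2.findContours(k,cv2.RETR_EXTERNAL,cv2.CHAIN_APPROX_NONE)[0]:
        if cv2.contourArea(c)<150: continue
        P=np.array([onz(t,u,v,z)[:2] for u,v in c[:,0]],np.float32)
        print(z,cv2.minAreaRect(P*1000), cv2.boundingRect(c))
print('red');comps((0,150,60),(8,255,255),.02,(245,160,45,50))
print('blue');comps((105,120,40),(130,255,255),.02,(295,150,90,140))
print('foot');comps((0,0,20),(180,90,90),.014,(155,110,60,65))
print('lug');comps((0,0,60),(180,70,255),.1,(250,168,35,35))
E
```

```text
red
0.02 ((466.6399230957031, -75.65242004394531), (116.18062591552734, 128.53298950195312), 89.67601013183594) (251, 169, 32, 35)
blue
0.02 ((196.60452270507812, -332.5933837890625), (165.2360076904297, 258.0229187011719), 9.941826820373535) (300, 231, 78, 58)
0.02 ((466.53582763671875, -316.5487976074219), (127.1655502319336, 196.29478454589844), 9.566645622253418) (303, 165, 58, 42)
foot
0.014 ((626.9791870117188, 242.708984375), (144.8037872314453, 136.7462615966797), 80.76790618896484) (161, 128, 43, 37)
lug
0.1 ((444.44195556640625, -79.00086975097656), (62.278011322021484, 40.422401428222656), 17.769084930419922) (261, 179, 15, 19)
```

View pics/crop1.png

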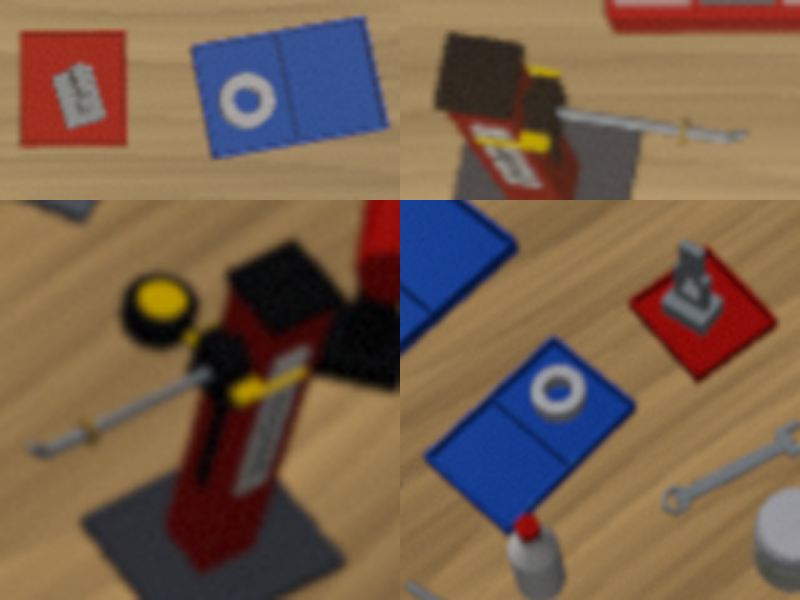

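The crop confirms it: the lower-left pane shows the hook with its tip near (40,452) and brass collar near (90,430), and the small blue tray holds the ring-shaped collar with its right-hand bay empty. Moving towards the lug.

Emit:
arm_command --series '[-32, -30, -10, 0, 0, 28, 0, -32, -30, -10, 0, 0, 28, 0, -32, -30, -10, 0, 0, 28, 0, -32, -30, -10, 0, 0, 28, 0, -32, -30, -10, 0, 0, 28, 0, -32, -30, -10, 0, 0, 28, 0, -32, -30, -10, 0, 0, 28, 0, -32, -30, -10, 0, 0, 28, 0, -32, -30, -10, 0, 0, 28, 0, -32, -30, -10, 0, 0, 28, 0]' --force 40

```text
time: 0.93
eef_pos: [0.4043, 0.2848, 0.324]
tcp_rot: [0.39, 0.921, -0.0, -0.0]
contact_force: [0.6, 0.2, 0.3]
opening: 1.001
finger_force: 0.0
```

```bash
cat >> h.py <<'E'
def plan(P,yawdeg):  # world TCP target + world yaw of tool y axis (mod 180) -> row
    s=telemetry.get_state();M=R.from_quat(s['tcp_rot']).as_matrix()
    y=np.radians(yawdeg);best=None
    for k in (0,np.pi):
        ty=np.array([np.cos(y+k),np.sin(y+k),0]);tz=np.array([0,0,-1.]);tx=np.cross(ty,tz)
        rv=np.degrees(R.from_matrix(M.T@np.c_[tx,ty,tz]).as_rotvec())
        if best is None or np.linalg.norm(rv)<np.linalg.norm(best): best=rv
    print('tcp',s['eef_pos'].round(4),'yawY',np.degrees(np.arctan2(M[1,1],M[0,1])).round(2),'t',round(s['time'],2),'j6',s['qpos'][5].round(2))
    print('row',totool(P).round(2),best.round(2))
E
python3 - <<'E'
from h import *
t=dict(np.load('top0.npz'));s=dict(np.load('scene0.npz'))
tip=tri([ray(t,227,135.1),ray(s,308,190.4)]);br=tri([ray(t,213.9,134),ray(s,318,186)])
root=tri([ray(t,150+165/4.444,105+115/4.478),ray(s,340,140+178/5)])
for p in (tip,br,root):print(p)
d=root-tip;print(np.degrees(np.arctan2(d[1],d[0])))
plan([.445,-.079,.36],17)
E
```

```text
[0.59387879 0.05820205 0.25653952]
[0.59893291 0.10004323 0.24946551]
[0.61177431 0.18782468 0.24439536]
82.13951393700049
tcp [0.4043 0.2848 0.324 ] yawY 44.1 t 0.93 j6 -0.36
row [-28.95 -22.39  -3.6 ] [-2.00e-02 -0.00e+00  2.71e+01]
```

Emit:
arm_command --series '[-29, -22.4, -3.5, 0, 0, 27, 0, -29, -22.4, -3.5, 0, 0, 27, 0, -29, -22.4, -3.5, 0, 0, 27, 0, -29, -22.4, -3.5, 0, 0, 27, 0, -29, -22.4, -3.5, 0, 0, 27, 0, -29, -22.4, -3.5, 0, 0, 27, 0, -29, -22.4, -3.5, 0, 0, 27, 0, -29, -22.4, -3.5, 0, 0, 27, 0, -29, -22.4, -3.5, 0, 0, 27, 0, -29, -22.4, -3.5, 0, 0, 27, 0]'

```text
time: 1.77
eef_pos: [0.4451, -0.0827, 0.3589]
tcp_rot: [0.597, 0.802, -0.001, 0.001]
contact_force: [-0.6, -0.2, 0.4]
opening: 0.998
finger_force: 0.0
```

```bash
python3 - <<'E'
from h import *
c=cam('wrist');np.savez('w1.npz',**c);cv2.imwrite('pics/w1.png',c['img'])
for P in ([.445,-.079,.14],[.4666,-.0757,.004],[.4746,-.365,.004]): print(proj(c,P))
print(c['o'],telemetry.get_state()['eef_pos'],c['R'].round(3))
E
```

```text
[257.75347065 149.51236821]
[270.84779178 132.60927908]
[228.55771865 280.83606104]
[ 0.41967461 -0.00237082  0.50078928] [ 0.4448504  -0.0802086   0.35854771] [[ 0.958  0.271  0.094]
 [ 0.287 -0.905 -0.315]
 [-0.     0.329 -0.944]]
```

View pics/w1.png

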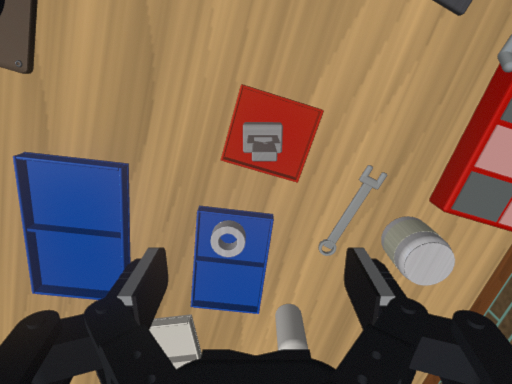

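Wrist view: the lug is near (263,142) in the red tray, with its y axis nearly along the image rows. The small blue tray is at (232,260), with its empty bay at (228,285). I'll enlarge the lug.

```bash
python3 - <<'E'
from h import *
c=dict(np.load('w1.npz'));im=c['img'];hsv=cv2.cvtColor(im,cv2.COLOR_BGR2HSV)
a=cv2.resize(im[110:172,230:300],(700,620),interpolation=cv2.INTER_CUBIC)[:600];cv2.imwrite('pics/lug.png',a)
m=cv2.inRange(hsv[110:172,230:300],(0,0,50),(180,90,255))
k=cv2.findContours(m,cv2.RETR_EXTERNAL,cv2.CHAIN_APPROX_NONE)[0];k=max(k,key=cv2.contourArea)
for y in range(m.shape[0]):
    x=np.where(m[y])[0]
    if len(x):print(y+110,x.min()+230,x.max()+230,end='; ')
# blue tray rim
h=cv2.inRange(hsv,(105,120,20),(130,255,255));h[:,:170]=0;h[:195]=0;h[320:]=0;h[:,285:]=0
k=max(cv2.findContours(h,cv2.RETR_EXTERNAL,cv2.CHAIN_APPROX_NONE)[0],key=cv2.contourArea)
P=np.array([onz(c,u,v,.022)[:2]*1000 for u,v in k[:,0]],np.float32);print(cv2.minAreaRect(P))
E
```

```text
122 246 272; 123 244 280; 124 244 281; 125 243 281; 126 243 282; 127 243 282; 128 243 282; 129 243 282; 130 243 281; 131 243 281; 132 243 281; 133 243 281; 134 243 281; 135 243 281; 136 243 281; 137 243 281; 138 243 281; 139 243 281; 140 243 281; 141 243 281; 142 243 281; 143 243 281; 144 243 281; 145 243 281; 146 243 281; 147 243 281; 148 243 281; 149 243 281; 150 243 281; 151 244 281; 152 245 279; 153 252 276; 154 252 276; 155 252 276; 156 252 276; 157 252 276; 158 252 276; 159 252 276; 160 252 276; ((465.0415344238281, -315.8417053222656), (128.22064208984375, 205.2183837890625), 9.449152946472168)
```

View pics/lug.png

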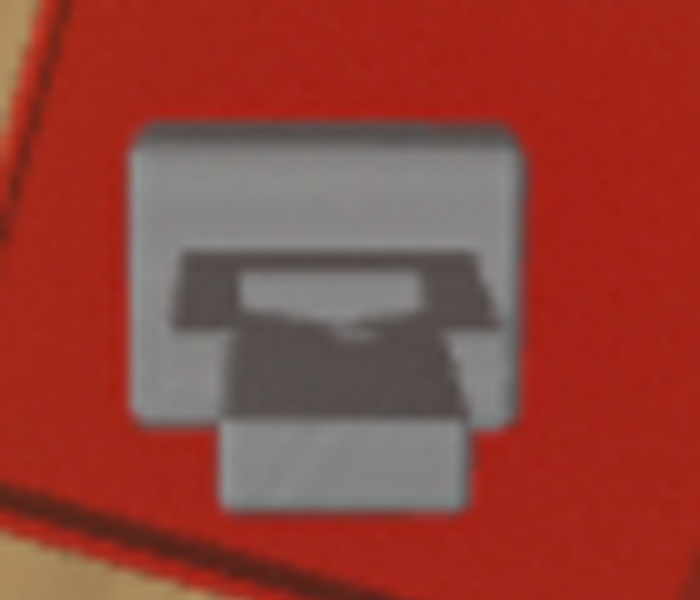

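The crop shows the tab's top face with corners (252,152), (277,152), (277,161) and (252,161), aligned with the image rows.

```bash
python3 - <<'E'
from h import *
c=dict(np.load('w1.npz'))
f=lambda x,y,z:onz(c,229.95+x/10,109.95+y/10,z)
a,b,d,e=[f(*p,.144) for p in ((219,418),(470,418),(470,513),(219,513))]
print(np.linalg.norm(b-a),np.linalg.norm(d-b));v=b-a+d-e;cen=(a+b+d+e)/4
g,h=[f(*p,.032) for p in ((130,428),(520,428))];print('foot',np.linalg.norm(h-g),(g+h)/2, np.degrees(np.arctan2(*(h-g)[1::-1])))
yaw=np.degrees(np.arctan2(v[1],v[0]));print(cen,yaw)
plan([cen[0],cen[1],.17],yaw);plan([cen[0],cen[1],.126-.019],yaw)
E
```

```text
0.029272825606950225 0.011424373373165512
foot 0.05982617133234318 [ 0.46094204 -0.10471284  0.032     ] 16.665157323003005
[ 0.45459963 -0.08392692  0.144     ] 16.66551785617464
tcp [ 0.4449 -0.0802  0.3585] yawY 16.76 t 1.82 j6 -0.7
row [-0.64  0.84 18.85] [-0.05 -0.02  0.09]
tcp [ 0.4449 -0.0802  0.3585] yawY 16.76 t 1.82 j6 -0.7
row [-0.65  0.85 25.15] [-0.05 -0.02  0.09]
```

Emit:
arm_command --series '[-0.65, 0.85, 4, 0, 0, 0, 0, -0.65, 0.85, 8, 0, 0, 0, 0, -0.65, 0.85, 12, 0, 0, 0, 0, -0.65, 0.85, 16, 0, 0, 0, 0, -0.65, 0.85, 19, 0, 0, 0, 0, -0.65, 0.85, 21.5, 0, 0, 0, 0, -0.65, 0.85, 23.5, 0, 0, 0, 0, -0.65, 0.85, 24.5, 0, 0, 0, 0, -0.65, 0.85, 25.1, 0, 0, 0, 0, -0.65, 0.85, 25.1, 0, 0, 0, 0]'

```text
time: 2.65
eef_pos: [0.4545, -0.0803, 0.1071]
tcp_rot: [0.594, 0.805, -0.0, -0.001]
contact_force: [-0.5, 0.6, -1.0]
opening: 0.998
finger_force: 0.0
```

Emit:
arm_command --series '[0, 0, 0, 0, 0, 0, 0.3, 0, 0, 0, 0, 0, 0, 0.5, 0, 0, 0, 0, 0, 0, 0.65, 0, 0, 0, 0, 0, 0, 0.8, 0, 0, 0, 0, 0, 0, 1, 0, 0, 0, 0, 0, 0, 1, 0, 0, 0, 0, 0, 0, 1, 0, 0, 0, 0, 0, 0, 1]' --force 40

```text
time: 3.32
eef_pos: [0.4553, -0.0816, 0.1089]
tcp_rot: [0.594, 0.804, -0.0, 0.0]
contact_force: [-2.9, 0.3, 4.8]
opening: 0.348
finger_force: 40.5
```

Emit:
arm_command --series '[0, 0, -0.5, 0, 0, 0, 1, 0, 0, -2, 0, 0, 0, 1, 0, 0, -5, 0, 0, 0, 1, 0, 0, -8, 0, 0, 0, 1, 0, 0, -11, 0, 0, 0, 1, 0, 0, -13, 0, 0, 0, 1, 0, 0, -14, 0, 0, 0, 1, 0, 0, -14, 0, 0, 0, 1, 0, 0, -14, 0, 0, 0, 1]'

```text
time: 4.07
eef_pos: [0.454, -0.0807, 0.2459]
tcp_rot: [0.594, 0.804, -0.0, -0.002]
contact_force: [-0.5, 0.2, -8.4]
opening: 0.341
finger_force: 41.4
```

```bash
python3 - <<'E'
from h import *
c=cam('top');cv2.imwrite('pics/top2.png',c['img'])
for i in range(3):
    s=telemetry.get_state();print(s['contact_force'],s['wrist_torque'],s['finger_force'],s['opening']);vision.read_camera('top')
plan([.45,-.08,.25],-8)
E
```

```text
[ 0.82863968  0.46983321 -8.311714  ] [0.04839448 0.03373957 0.04957625] 41.40443980693817 0.3416855885398201
[-0.04811142 -0.48562174 -7.00408302] [ 0.05723163  0.04066829 -0.01499045] 41.403005719184875 0.34075967935783075
[-0.12257324  0.52089693 -7.80833348] [-0.0215157   0.0298497   0.03037151] 41.4005184173584 0.3424466541942862
tcp [ 0.4538 -0.0807  0.2452] yawY 17.07 t 4.27 j6 -0.69
row [ 0.18 -0.34 -0.48] [-0.25 -0.14 25.07]
```

Emit:
arm_command --series '[-0.1, 2, -1, 0, 0, 4, 1, -0.2, 4, -2, 0, 0, 8, 1, -0.3, 6, -3, 0, 0, 12, 1, -0.4, 8, -4, 0, 0, 16, 1, -0.5, 10, -5, 0, 0, 20, 1, -0.6, 11.5, -5.5, 0, 0, 23, 1, -0.6, 12.3, -5.5, 0, 0, 25, 1, -0.6, 12.5, -5.5, 0, 0, 25, 1, -0.6, 12.5, -5.5, 0, 0, 25, 1, -0.6, 12.5, -5.5, 0, 0, 25, 1]'

```text
time: 5.1
eef_pos: [0.5753, -0.0502, 0.3012]
tcp_rot: [0.754, 0.657, -0.001, -0.001]
contact_force: [0.5, -0.6, -7.1]
opening: 0.346
finger_force: 41.8
```

```bash
python3 - <<'E'
from h import *
c=cam('wrist');np.savez('w2.npz',**c);cv2.imwrite('pics/w2.png',c['img'])
print(c['K'])
for P in ([.594,.058,.2565],[.599,.1,.25]):print(proj(c,P))
F=[]
for i in range(8): F.append(telemetry.get_state()['contact_force']);vision.read_camera('top')
print(np.mean(F,0),np.std(F,0));plan([.575,-.05,.3],-8)
E
```

```text
[[312.15017205   0.         255.6510984 ]
 [  0.         312.15017205 185.59768377]
 [  0.           0.           1.        ]]
[264.78910911  25.99367319]
[263.68283844 -63.6092192 ]
[-1.59082749e-01 -3.29164267e-03 -7.23730600e+00] [0.51089569 0.52675888 0.45733106]
tcp [ 0.5761 -0.0503  0.3031] yawY -7.93 t 5.55 j6 -0.12
row [ 0.01 -0.12  0.31] [0.02 0.   0.07]
```

View pics/w2.png

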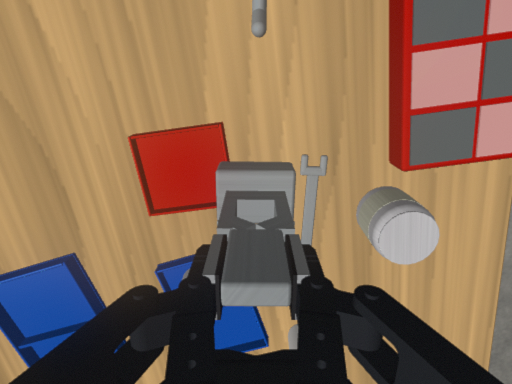

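The tip is seen end on at (259,30), and the held lug is upright and aligned in the fingers. Backing off to see more of the bar.

Emit:
arm_command --series '[-2, 0, -1.5, 0, 0, 0, 1, -4, 0, -3, 0, 0, 0, 1, -6, 0, -5, 0, 0, 0, 1, -8, 0, -6, 0, 0, 0, 1, -9, 0, -6, 0, 0, 0, 1, -9, 0, -6, 0, 0, 0, 1, -9, 0, -6, 0, 0, 0, 1]'

```text
time: 6.13
eef_pos: [0.5634, -0.139, 0.3615]
tcp_rot: [0.755, 0.656, 0.0, -0.002]
contact_force: [-0.0, 1.0, -7.0]
opening: 0.344
finger_force: 41.8
```

```bash
python3 - <<'E'
from h import *
c=cam('wrist');np.savez('w3.npz',**c)
y0=0;a=cv2.resize(c['img'][0:120,200:360],(800,600),interpolation=cv2.INTER_CUBIC);cv2.imwrite('pics/w3.png',a)
for P in ([.594,.058,.2565],[.599,.1,.25]):print(proj(c,P))
E
```

```text
[ 262.30239722 -117.07419769]
[ 261.10966074 -198.9102379 ]
```

View pics/w3.png

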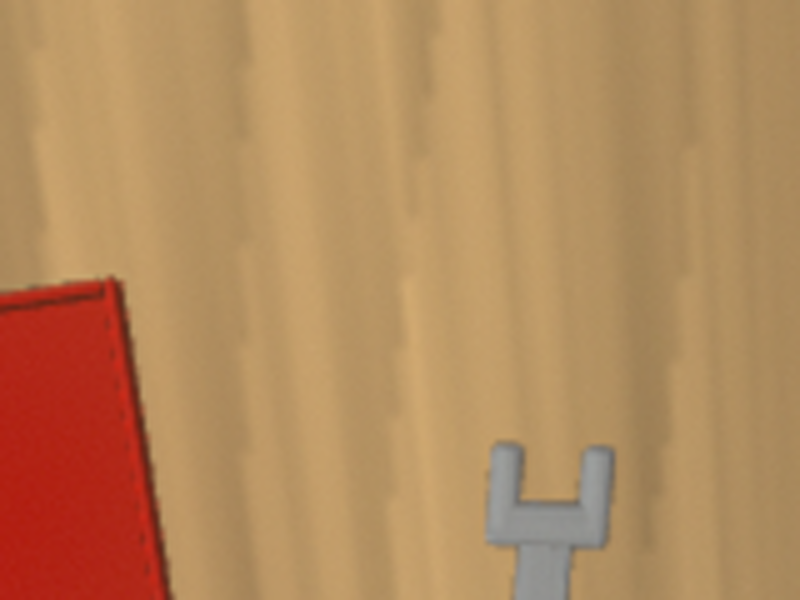

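The hook is out of view from here; only the spanner and the red tray corner show. The camera looks back towards -y, so I need to go over the hook, high and clear of it.

Emit:
arm_command --series '[0, 0, -2, 0, 0, 0, 1, 2, 0, -4, 0, 0, 0, 1, 5, 0, -4, 0, 0, 0, 1, 8, 0, -4, 0, 0, 0, 1, 11, 0, -4, 0, 0, 0, 1, 14, 0, -4, 0, 0, 0, 1, 16, 0, -4, 0, 0, 0, 1, 17, 0, -4, 0, 0, 0, 1, 17, 0, -4, 0, 0, 0, 1, 17, 0, -4, 0, 0, 0, 1]'

```text
time: 7.02
eef_pos: [0.587, 0.0295, 0.4019]
tcp_rot: [0.754, 0.657, -0.001, -0.0]
contact_force: [-0.9, -0.1, -8.0]
opening: 0.344
finger_force: 41.8
```

```bash
python3 - <<'E'
from h import *
c=cam('wrist');np.savez('w4.npz',**c)
a=cv2.resize(c['img'][0:200,130:390],(780,600),interpolation=cv2.INTER_CUBIC);cv2.imwrite('pics/w4.png',a)
for P in ([.594,.058,.2565],[.599,.1,.25]):print(proj(c,P))
E
```

```text
[260.34221373 139.4190755 ]
[259.62438666  91.51014541]
```

View pics/w4.png

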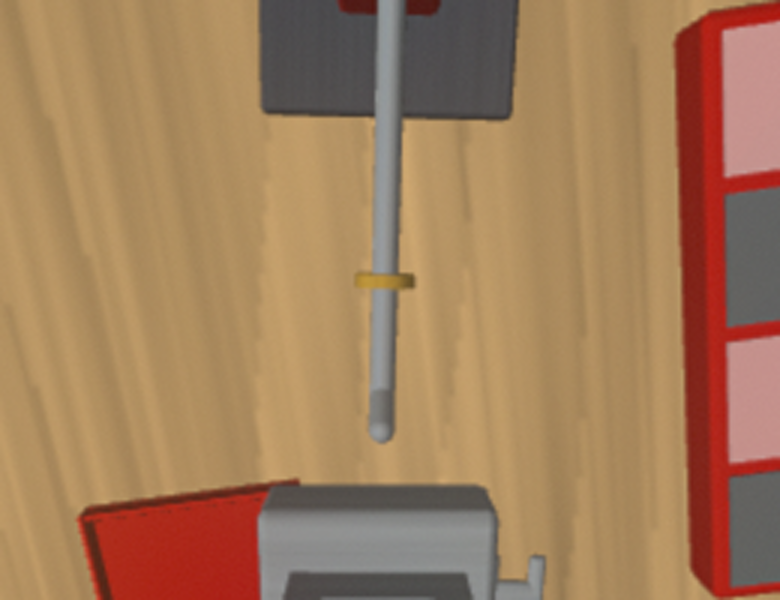

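The view shows the bar from (390,30) to (383,380) in the crop, the brass collar at (385,281), and the tip end at about (381,428).

```bash
python3 - <<'E'
from h import *
c=dict(np.load('w4.npz'))
g=lambda x,y,z:onz(c,130+(x-1)/3,(y-1)/3,z)
a=g(390,30,.25);b=g(383.5,375,.25);d=a-b;yw=np.degrees(np.arctan2(d[1],d[0]))
tip=g(381,430,.263);br=g(385,281,.255)
print('bar',a,b,yw);print('tip',tip,'brass',br)
# sub-pixel bar centre by row
im=c['img'].astype(int);pts=[]
for v in list(range(45,88))+list(range(98,124)):
    r=im[v,235:280];sat=r.max(1)-r.min(1);x=np.where(sat<30)[0]
    if 4<len(x)<14: pts.append(g((235+x.mean()-130)*3+1,v*3+1,.25)[:2])
pts=np.array(pts);vx,vy,x0,y0=cv2.fitLine(pts.astype(np.float32),cv2.DIST_HUBER,0,.001,.001).ravel()
print(len(pts),np.degrees(np.arctan2(vy,vx)),x0,y0)
u=np.array([vx,vy])*np.sign(vy);n=np.array([-u[1],u[0]]);p0=np.array([x0,y0])
for nm,q,off in(('tip',tip,24),('brass',br,-17-2)):print(nm,'->seat',p0+u*((q[:2]-p0)@u+off/1000),'lat',(q[:2]-p0)@n)
E
```

```text
bar [0.60767276 0.16480113 0.25      ] [0.59311736 0.07087322 0.25      ] 81.1913066005991
tip [0.59033331 0.05643567 0.263     ] brass [0.59733694 0.09886948 0.255     ]
69 81.01033 0.5985759 0.107121125
tip ->seat [0.59430215 0.08010627] lat 0.00022140761761194224
brass ->seat [0.59430324 0.08011312] lat -6.563599914991632e-05
```

```bash
python3 - <<'E'
from h import *
u=np.array([np.cos(np.radians(81)),np.sin(np.radians(81))]);s=np.array([.5943,.0801])
plan([*(s-.072*u),.298],-9)
E
```

```text
tcp [0.5871 0.0287 0.4022] yawY -7.9 t 7.07 j6 0.01
row [-1.99 -0.11 10.42] [-0.07  0.07  1.1 ]
```

Emit:
arm_command --series '[-2, -0.1, 0, 0, 0, 1.1, 1, -2, -0.1, 1, 0, 0, 1.1, 1, -2, -0.1, 3, 0, 0, 1.1, 1, -2, -0.1, 5, 0, 0, 1.1, 1, -2, -0.1, 7, 0, 0, 1.1, 1, -2, -0.1, 9, 0, 0, 1.1, 1, -2, -0.1, 10, 0, 0, 1.1, 1, -2, -0.1, 10.4, 0, 0, 1.1, 1, -2, -0.1, 10.4, 0, 0, 1.1, 1, -2, -0.1, 10.4, 0, 0, 1.1, 1]'

```text
time: 7.9
eef_pos: [0.5841, 0.0088, 0.3002]
tcp_rot: [0.761, 0.649, 0.001, 0.001]
contact_force: [0.8, -0.0, -6.7]
opening: 0.346
finger_force: 41.6
```

```bash
python3 - <<'E'
from h import *
u=np.array([np.cos(np.radians(81)),np.sin(np.radians(81))]);s=np.array([.5943,.0801])
c=cam('wrist');a=np.hstack([cv2.resize(c['img'][0:310,150:360],(400,590),interpolation=cv2.INTER_CUBIC)]);
d=cam('scene');p=proj(d,[.594,.05,.25]).astype(int);b=cv2.resize(d['img'][p[1]-37:p[1]+37,p[0]-25:p[0]+25],(399,590),interpolation=cv2.INTER_CUBIC)
cv2.imwrite('pics/pre.png',np.hstack([a,b]))
plan([*(s+.003*u),.298],-9);print(telemetry.get_state()['tcp_rot'])
E
```

```text
tcp [0.5845 0.009  0.3011] yawY -9.04 t 8.0 j6 -0.0
row [ 7.48 -0.15  0.31] [ 0.21  0.01 -0.04]
[0.76060582 0.64921134 0.0011544  0.00144717]
```

View pics/pre.png

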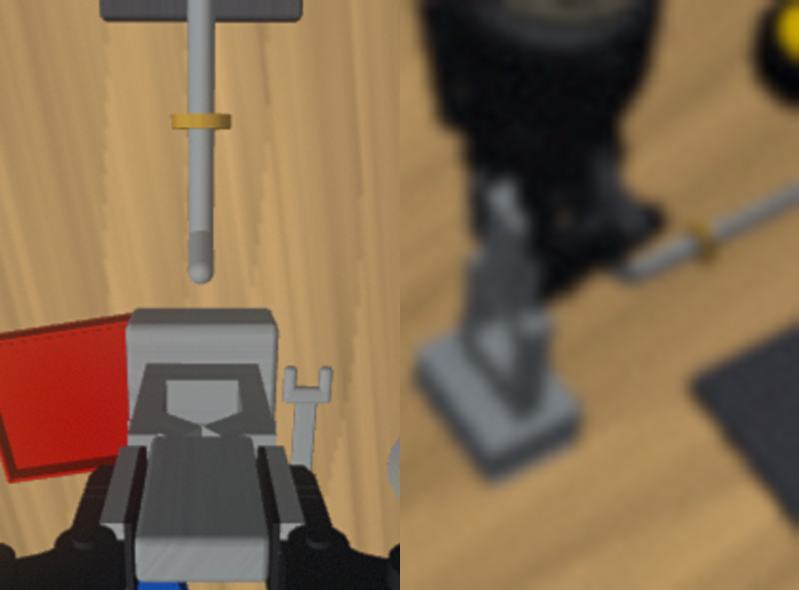

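The lug's eye peak (crop x≈204) lines up with the tip (x≈201), and height is set from the known bar height. Inserting.

Emit:
arm_command --series '[1, -0.15, 0.3, 0, 0, 0, 1, 2, -0.15, 0.3, 0, 0, 0, 1, 3, -0.15, 0.3, 0, 0, 0, 1, 4, -0.15, 0.3, 0, 0, 0, 1, 4.5, -0.15, 0.3, 0, 0, 0, 1, 5, -0.15, 0.3, 0, 0, 0, 1, 5, -0.15, 0.3, 0, 0, 0, 1]'

```text
time: 8.58
eef_pos: [0.59, 0.0604, 0.2959]
tcp_rot: [0.76, 0.65, 0.0, -0.0]
contact_force: [0.5, 1.0, -7.1]
opening: 0.342
finger_force: 41.6
```

Emit:
arm_command --series '[0.5, 0, 0, 0, 0, 0, 1, 1, 0, 0, 0, 0, 0, 1, 1.5, 0, 0, 0, 0, 0, 1, 2, 0, 0, 0, 0, 0, 1, 2.5, 0, 0, 0, 0, 0, 1, 2.5, 0, 0, 0, 0, 0, 1, 2.5, 0, 0, 0, 0, 0, 1]'

```text
time: 9.17
eef_pos: [0.5938, 0.0839, 0.2959]
tcp_rot: [0.76, 0.65, -0.0, 0.0]
contact_force: [-0.4, 0.1, -7.7]
opening: 0.344
finger_force: 41.6
```

```bash
python3 - <<'E'
from h import *
u=np.array([np.cos(np.radians(81)),np.sin(np.radians(81))]);s=np.array([.5943,.0801])
c=cam('wrist');a=cv2.resize(c['img'][100:310,150:360],(400,400),interpolation=cv2.INTER_CUBIC)
d=cam('scene');p=proj(d,[.594,.08,.25]).astype(int);b=cv2.resize(d['img'][p[1]-25:p[1]+25,p[0]-25:p[0]+25],(400,400),interpolation=cv2.INTER_CUBIC)
cv2.imwrite('pics/in.png',np.hstack([a,b]))
F=[]
for i in range(4): F.append(telemetry.get_state()['contact_force']);vision.read_camera('top')
print(np.mean(F,0));plan([*(s+.003*u),.298],-9)
E
```

```text
[ 0.03735709  0.00903397 -7.3307654 ]
tcp [0.5938 0.0834 0.2959] yawY -9.04 t 9.47 j6 0.13
row [-0.02  0.1  -0.21] [-0.    0.01 -0.04]
```

View pics/in.png

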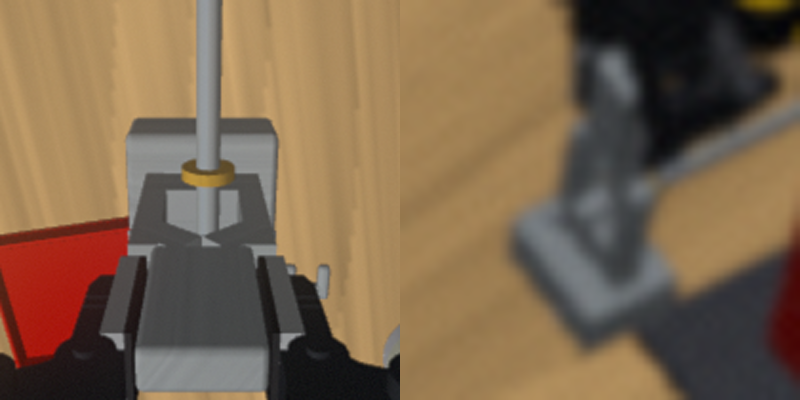

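The bar is inside the eye, and both the brass collar and the peak sit centred on it (crop x≈207). The forces show no contact, so I'm lowering slowly.

Emit:
arm_command --series '[0, 0, 0.2, 0, 0, 0, 1, 0, 0, 0.5, 0, 0, 0, 1, 0, 0, 0.8, 0, 0, 0, 1, 0, 0, 1.1, 0, 0, 0, 1, 0, 0, 1.4, 0, 0, 0, 1, 0, 0, 1.7, 0, 0, 0, 1, 0, 0, 2.0, 0, 0, 0, 1, 0, 0, 2.3, 0, 0, 0, 1, 0, 0, 2.6, 0, 0, 0, 1, 0, 0, 2.9, 0, 0, 0, 1]'

```text
time: 10.3
eef_pos: [0.594, 0.0836, 0.267]
tcp_rot: [0.761, 0.649, 0.0, 0.0]
contact_force: [-1.1, -0.3, -6.5]
opening: 0.345
finger_force: 41.7
```

Emit:
arm_command --series '[0, 0, 0.3, 0, 0, 0, 1, 0, 0, 0.6, 0, 0, 0, 1, 0, 0, 0.9, 0, 0, 0, 1, 0, 0, 1.2, 0, 0, 0, 1, 0, 0, 1.5, 0, 0, 0, 1, 0, 0, 1.8, 0, 0, 0, 1, 0, 0, 2.1, 0, 0, 0, 1, 0, 0, 2.3, 0, 0, 0, 1, 0, 0, 2.5, 0, 0, 0, 1, 0, 0, 2.5, 0, 0, 0, 1]'

```text
time: 11.13
eef_pos: [0.594, 0.0836, 0.2417]
tcp_rot: [0.761, 0.649, 0.0, 0.0]
contact_force: [1.4, -0.3, -5.0]
opening: 0.343
finger_force: 41.9
```

```bash
cat >> h.py <<'E'
def avg(n=6):
    F=[];T=[];Z=[]
    for i in range(n): s=telemetry.get_state();F.append(s['contact_force']);T.append(s['wrist_torque']);Z.append(s['eef_pos']);vision.read_camera('top')
    print('F',np.mean(F,0).round(2),'T',np.mean(T,0).round(3),'P',np.mean(Z,0).round(4),'std',np.std(F,0).round(2))
E
python3 -c "
from h import *
avg()"
```

```text
F [ 0.97 -0.43 -3.9 ] T [-0.006 -0.158 -0.003] P [0.594  0.0836 0.2421] std [0.32 0.21 0.61]
```

Emit:
arm_command --series '[0, 0.05, 0.3, 0, 0, 0, 1, 0, 0.1, 0.6, 0, 0, 0, 1, 0, 0.15, 0.9, 0, 0, 0, 1, 0, 0.15, 1.2, 0, 0, 0, 1, 0, 0.15, 1.5, 0, 0, 0, 1, 0, 0.15, 1.8, 0, 0, 0, 1, 0, 0.15, 2.1, 0, 0, 0, 1, 0, 0.15, 2.4, 0, 0, 0, 1, 0, 0.15, 2.7, 0, 0, 0, 1, 0, 0.15, 3.0, 0, 0, 0, 1]'

```text
time: 12.27
eef_pos: [0.5954, 0.0834, 0.212]
tcp_rot: [0.761, 0.649, 0.0, 0.0]
contact_force: [0.6, 1.0, -2.1]
opening: 0.343
finger_force: 42.1
```

```bash
python3 -c "
from h import *
avg(8)"
```

```text
F [ 0.74  0.18 -2.17] T [ 0.036 -0.168  0.002] P [0.5954 0.0834 0.2119] std [0.3  0.37 0.33]
```

Emit:
arm_command --series '[0, 0.05, 0.3, 0, 0, 0, 1, 0, 0.1, 0.6, 0, 0, 0, 1, 0, 0.1, 0.9, 0, 0, 0, 1, 0, 0.1, 1.2, 0, 0, 0, 1, 0, 0.1, 1.5, 0, 0, 0, 1, 0, 0.1, 1.7, 0, 0, 0, 1, 0, 0.1, 1.9, 0, 0, 0, 1, 0, 0.1, 2.1, 0, 0, 0, 1, 0, 0.1, 2.3, 0, 0, 0, 1, 0, 0.1, 2.3, 0, 0, 0, 1]'

```text
time: 13.5
eef_pos: [0.5959, 0.0834, 0.1884]
tcp_rot: [0.761, 0.649, -0.0, -0.0]
contact_force: [-2.7, 0.6, -0.1]
opening: 0.344
finger_force: 42.5
```

```bash
python3 -c "
from h import *
avg(16)"
```

```text
F [-4.13  1.05 -0.18] T [ 0.206  0.779 -0.007] P [0.5959 0.0834 0.1888] std [0.78 0.29 0.46]
```

Emit:
arm_command --series '[0, -0.02, 0, 0, 0, 0, 1, 0, -0.04, 0, 0, 0, 0, 1, 0, -0.06, 0, 0, 0, 0, 1, 0, -0.06, 0, 0, 0, 0, 1]'

```text
time: 14.63
eef_pos: [0.5959, 0.0833, 0.1891]
tcp_rot: [0.761, 0.649, 0.0, 0.0]
contact_force: [-4.9, 1.9, -0.4]
opening: 0.343
finger_force: 42.5
```

```bash
python3 -c "
from h import *
avg(12)"
```

```text
F [-3.67  1.22 -0.36] T [ 0.231  0.696 -0.007] P [0.5959 0.0833 0.1891] std [0.49 0.32 0.48]
```

Emit:
arm_command --series '[0, -0.03, 0, 0, 0, 0, 1, 0, -0.06, 0, 0, 0, 0, 1, 0, -0.09, 0, 0, 0, 0, 1, 0, -0.09, 0, 0, 0, 0, 1]'

```text
time: 15.57
eef_pos: [0.5957, 0.0833, 0.1895]
tcp_rot: [0.761, 0.649, 0.001, 0.001]
contact_force: [0.4, 1.9, 0.4]
opening: 0.349
finger_force: 42.5
```

```bash
python3 -c "
from h import *
avg(12)"
```

```text
F [1.56 0.67 0.28] T [ 0.117 -0.323 -0.013] P [0.5957 0.0834 0.1895] std [1.26 0.59 0.43]
```

Emit:
arm_command --series '[0, 0.02, 0, 0, 0, 0, 1, 0, 0.02, 0, 0, 0, 0, 1, 0, 0.02, 0, 0, 0, 0, 1, 0, 0.02, 0, 0, 0, 0, 1]' --force 20

```text
time: 16.5
eef_pos: [0.5956, 0.0834, 0.1892]
tcp_rot: [0.761, 0.649, 0.001, 0.001]
contact_force: [4.8, -0.0, 0.0]
opening: 0.344
finger_force: 42.5
```

```bash
python3 -c "
from h import *
avg(10);s=telemetry.get_state();print(s['finger_force'],s['opening'])"
```

```text
F [ 5.25  0.14 -0.19] T [ 0.044 -1.002  0.006] P [0.5956 0.0834 0.1893] std [0.47 0.47 0.54]
42.4734503030777 0.34171332950589733
```

Emit:
arm_command --series '[0, 0.04, 0, 0, 0, 0, 1, 0, 0.04, 0, 0, 0, 0, 1, 0, 0.04, 0, 0, 0, 0, 1, 0, 0.04, 0, 0, 0, 0, 1, 0, 0.04, 0, 0, 0, 0, 1, 0, 0.04, 0, 0, 0, 0, 1]' --force 20

```text
time: 17.5
eef_pos: [0.5956, 0.0834, 0.189]
tcp_rot: [0.761, 0.649, 0.0, 0.0]
contact_force: [5.2, 0.6, 0.2]
opening: 0.345
finger_force: 42.5
```

```bash
python3 -c "
from h import *
avg(10);avg(10);s=telemetry.get_state();print(s['finger_force'],s['opening'])"
```

```text
F [ 5.14  0.23 -0.18] T [ 0.029 -1.005  0.009] P [0.5956 0.0834 0.189 ] std [0.4  0.68 0.39]
F [5.07 0.23 0.03] T [ 0.041 -0.973  0.002] P [0.5956 0.0834 0.189 ] std [0.31 0.34 0.55]
42.47589647769928 0.3464746717964503
```

Emit:
arm_command --series '[0, 0.03, 0, 0, 0, 0, 1, 0, 0.03, 0, 0, 0, 0, 1, 0, 0.03, 0, 0, 0, 0, 1, 0, 0.03, 0, 0, 0, 0, 1, 0, 0.03, 0, 0, 0, 0, 1, 0, 0.03, 0, 0, 0, 0, 1]'

```text
time: 19.0
eef_pos: [0.5956, 0.0834, 0.1889]
tcp_rot: [0.761, 0.649, -0.0, -0.0]
contact_force: [4.3, 0.1, 0.1]
opening: 0.343
finger_force: 42.5
```

```bash
python3 -c "
from h import *
avg(10);s=telemetry.get_state();print(s['finger_force'],s['opening'])"
```

```text
F [ 3.99  0.24 -0.17] T [ 0.044 -0.857  0.004] P [0.5956 0.0834 0.1889] std [0.45 0.28 0.69]
42.46540725231171 0.34121868847775927
```

Emit:
arm_command --series '[0, 0.02, 0, 0, 0, 0, 0.66, 0, 0.02, 0, 0, 0, 0, 0.65, 0, 0.02, 0, 0, 0, 0, 0.64, 0, 0.02, 0, 0, 0, 0, 0.63, 0, 0.02, 0, 0, 0, 0, 0.62, 0, 0.02, 0, 0, 0, 0, 0.61, 0, 0.02, 0, 0, 0, 0, 0.6, 0, 0.02, 0, 0, 0, 0, 0.58, 0, 0.02, 0, 0, 0, 0, 0.56, 0, 0.02, 0, 0, 0, 0, 0.54]'

```text
time: 20.33
eef_pos: [0.5958, 0.0833, 0.1889]
tcp_rot: [0.761, 0.649, -0.0, -0.0]
contact_force: [0.0, 0.5, -0.2]
opening: 0.456
finger_force: 0.0
```

```bash
python3 -c "
from h import *
avg(8);s=telemetry.get_state();print(s['finger_force'],s['opening'])"
```

```text
F [ 0.14 -0.09 -0.03] T [-0.01   0.014  0.001] P [0.5959 0.0833 0.189 ] std [0.31 0.37 0.53]
0.0 0.4578270025500679
```

Emit:
arm_command --series '[0, 0, 0, 0, 0, 0, 0.5, 0, 0, 0, 0, 0, 0, 0.4, 0, 0, 0, 0, 0, 0, 0.3, 0, 0, 0, 0, 0, 0, 0.2, 0, 0, 0, 0, 0, 0, 0.2, 0, 0, 0, 0, 0, 0, 0.2, 0, 0, 0, 0, 0, 0, 0.2, 0, 0, 0, 0, 0, 0, 0.2, 0, 0, 0, 0, 0, 0, 0.2, 0, 0, 0, 0, 0, 0, 0.2]'

```text
time: 21.57
eef_pos: [0.5959, 0.0833, 0.1889]
tcp_rot: [0.761, 0.649, 0.0, -0.0]
contact_force: [-0.0, -0.6, 0.3]
opening: 0.802
finger_force: 0.0
```

```bash
python3 - <<'E'
from h import *
c0=cam('wrist')['img'].astype(int)
for i in range(5): vision.read_camera('top')
c=cam('wrist');c1=c['img'].astype(int);print('moving px',(abs(c1-c0).max(2)>25).sum());cv2.imwrite('pics/hang.png',c['img'])
ref=cv2.imread('pics/in.png')
# tab top face: light grey rows centre
hsv=cv2.cvtColor(c['img'],cv2.COLOR_BGR2HSV)
for v in range(225,320,6):
    x=np.where((hsv[v,200:320,1]<60)&(hsv[v,200:320,2]>80))[0]
    if len(x):print(v,x.min()+200,x.max()+200,end='; ')
avg(12);s=telemetry.get_state();print(s['time'],s['finger_force'],s['opening'])
E
```

```text
moving px 0
225 218 262; 231 217 294; 237 218 293; 243 218 293; 249 227 227; 255 226 227; 261 225 287; 267 224 288; 273 223 223; 279 221 287; 285 221 316; 291 222 316; 297 222 319; 303 315 319; 309 315 319; 315 314 319; F [-0.11  0.22  0.08] T [-0.005  0.007  0.002] P [0.5959 0.0833 0.1889] std [0.29 0.47 0.33]
22.5167 0.0 0.8004067144779111
```

The lug hangs still and free of the fingers. Waiting another second, then regripping.

Emit:
arm_command --series '[0, 0, 0, 0, 0, 0, 0.2, 0, 0, 0, 0, 0, 0, 0.2, 0, 0, 0, 0, 0, 0, 0.2, 0, 0, 0, 0, 0, 0, 0.2, 0, 0, 0, 0, 0, 0, 0.2, 0, 0, 0, 0, 0, 0, 0.2, 0, 0, 0, 0, 0, 0, 0.2, 0, 0, 0, 0, 0, 0, 0.2, 0, 0, 0, 0, 0, 0, 0.2, 0, 0, 0, 0, 0, 0, 0.2]'

```text
time: 23.35
eef_pos: [0.5959, 0.0833, 0.1889]
tcp_rot: [0.761, 0.649, -0.0, -0.0]
contact_force: [0.4, -0.1, -0.2]
opening: 0.795
finger_force: 0.0
```

Emit:
arm_command --series '[0, 0, 0, 0, 0, 0, 0.3, 0, 0, 0, 0, 0, 0, 0.4, 0, 0, 0, 0, 0, 0, 0.5, 0, 0, 0, 0, 0, 0, 0.56, 0, 0, 0, 0, 0, 0, 0.6, 0, 0, 0, 0, 0, 0, 0.62, 0, 0, 0, 0, 0, 0, 0.64, 0, 0, 0, 0, 0, 0, 0.66, 0, 0, 0, 0, 0, 0, 0.68, 0, 0, 0, 0, 0, 0, 0.7]' --force 40

```text
time: 24.18
eef_pos: [0.5959, 0.0833, 0.1889]
tcp_rot: [0.761, 0.649, 0.0, 0.0]
contact_force: [-0.3, -0.0, 0.1]
opening: 0.345
finger_force: 40.8
```

Emit:
arm_command --series '[0, 0, 0, 0, 0, 0, 0.75, 0, 0, 0, 0, 0, 0, 0.85, 0, 0, 0, 0, 0, 0, 1, 0, 0, 0, 0, 0, 0, 1, 0, 0, 0, 0, 0, 0, 1]'

```text
time: 24.6
eef_pos: [0.5959, 0.0833, 0.189]
tcp_rot: [0.761, 0.649, 0.0, 0.0]
contact_force: [0.2, 0.3, -0.7]
opening: 0.341
finger_force: 40.8
```

```bash
python3 -c "
from h import *
avg(6);s=telemetry.get_state();print(s['finger_force'],s['opening'])"
```

```text
F [ 0.25 -0.01 -0.12] T [-0.015 -0.04   0.006] P [0.5959 0.0833 0.189 ] std [0.83 0.47 0.48]
40.779989361763 0.3412365126093086
```

Emit:
arm_command --series '[0, 0, -0.1, 0, 0, 0, 1, 0, 0, -0.3, 0, 0, 0, 1, 0, 0, -0.6, 0, 0, 0, 1, 0, 0, -0.9, 0, 0, 0, 1, 0, 0, -1.2, 0, 0, 0, 1, 0, 0, -1.5, 0, 0, 0, 1, 0, 0, -1.8, 0, 0, 0, 1, 0, 0, -2.1, 0, 0, 0, 1, 0, 0, -2.4, 0, 0, 0, 1, 0, 0, -2.7, 0, 0, 0, 1]'

```text
time: 25.73
eef_pos: [0.5959, 0.0833, 0.216]
tcp_rot: [0.761, 0.649, -0.0, -0.0]
contact_force: [1.7, -0.1, -2.6]
opening: 0.343
finger_force: 40.7
```

Emit:
arm_command --series '[0, 0, -0.3, 0, 0, 0, 1, 0, 0, -0.6, 0, 0, 0, 1, 0, 0, -0.9, 0, 0, 0, 1, 0, 0, -1.2, 0, 0, 0, 1, 0, 0, -1.5, 0, 0, 0, 1, 0, 0, -1.8, 0, 0, 0, 1, 0, 0, -2.1, 0, 0, 0, 1, 0, 0, -2.4, 0, 0, 0, 1, 0, 0, -2.7, 0, 0, 0, 1, 0, 0, -3.0, 0, 0, 0, 1]'

```text
time: 26.57
eef_pos: [0.5958, 0.0833, 0.246]
tcp_rot: [0.761, 0.649, -0.0, -0.0]
contact_force: [2.6, -0.1, -3.7]
opening: 0.343
finger_force: 40.4
```

Emit:
arm_command --series '[0, 0, -0.3, 0, 0, 0, 1, 0, 0, -0.6, 0, 0, 0, 1, 0, 0, -0.9, 0, 0, 0, 1, 0, 0, -1.2, 0, 0, 0, 1, 0, 0, -1.5, 0, 0, 0, 1, 0, 0, -1.8, 0, 0, 0, 1, 0, 0, -2.1, 0, 0, 0, 1, 0, 0, -2.4, 0, 0, 0, 1, 0, 0, -2.7, 0, 0, 0, 1, 0, 0, -2.7, 0, 0, 0, 1]'

```text
time: 27.4
eef_pos: [0.5957, 0.0834, 0.2735]
tcp_rot: [0.761, 0.649, -0.0, -0.0]
contact_force: [0.6, -0.5, -6.7]
opening: 0.349
finger_force: 40.2
```

```bash
python3 -c "
from h import *
avg(6);u=np.array([np.cos(np.radians(81)),np.sin(np.radians(81))]);s=np.array([.5943,.0801])
plan([.594+.0006,.0835,.297],-9)"
```

```text
F [ 1.93 -0.25 -6.74] T [-0.038 -0.408 -0.002] P [0.5957 0.0833 0.2728] std [0.63 0.15 0.46]
tcp [0.5957 0.0833 0.2726] yawY -9.02 t 27.7 j6 0.13
row [-0.   -0.11 -2.44] [-0.05  0.01 -0.02]
```

Emit:
arm_command --series '[0, 0, -0.2, 0, 0, 0, 1, 0, 0, -0.4, 0, 0, 0, 1, 0, 0, -0.6, 0, 0, 0, 1, 0, 0, -0.8, 0, 0, 0, 1, 0, 0, -1.0, 0, 0, 0, 1, 0, 0, -1.3, 0, 0, 0, 1, 0, 0, -1.6, 0, 0, 0, 1, 0, 0, -1.9, 0, 0, 0, 1, 0, 0, -2.2, 0, 0, 0, 1, 0, 0, -2.4, 0, 0, 0, 1]'

```text
time: 28.53
eef_pos: [0.596, 0.0833, 0.2976]
tcp_rot: [0.761, 0.649, 0.0, 0.0]
contact_force: [0.2, -0.1, -7.6]
opening: 0.344
finger_force: 40.2
```

```bash
python3 -c "
from h import *
avg(6);plan([.594+.0006,.0835,.297],-9)"
```

```text
F [-0.06  0.05 -7.34] T [ 0.012  0.012 -0.005] P [0.596  0.0833 0.2974] std [0.43 0.26 0.49]
tcp [0.5957 0.0833 0.2966] yawY -9.02 t 28.83 j6 0.13
row [ 0.   -0.12 -0.04] [-0.04  0.01 -0.02]
```

Emit:
arm_command --series '[-0.3, -0.05, 0, 0, 0, 0, 1, -1, -0.1, 0, 0, 0, 0, 1, -1.8, -0.1, 0, 0, 0, 0, 1, -2.6, -0.1, 0, 0, 0, 0, 1, -3.4, -0.1, 0, 0, 0, 0, 1, -4.2, -0.1, 0, 0, 0, 0, 1, -5.2, -0.1, 0, 0, 0, 0, 1, -6.4, -0.1, 0, 0, 0, 0, 1, -8, -0.1, 0, 0, 0, 0, 1, -10, -0.1, 0, 0, 0, 0, 1]'

```text
time: 29.67
eef_pos: [0.579, -0.0161, 0.297]
tcp_rot: [0.76, 0.65, 0.0, -0.0]
contact_force: [-0.2, -1.4, -6.9]
opening: 0.345
finger_force: 40.2
```

```bash
python3 - <<'E'
from h import *
avg(3)
t=np.radians(9.5);yv=np.array([-np.sin(t),np.cos(t)]);b=np.array([.466,-.3162])-.049*yv;print(b)
for z in (.297,.16,.111):plan([b[0],b[1],z],9.5)
E
```

```text
F [ 0.11 -2.43 -6.92] T [-0.281  0.021  0.017] P [ 0.5788 -0.0185  0.297 ] std [0.23 2.86 0.22]
[ 0.47408733 -0.36452799]
tcp [ 0.579  -0.0173  0.297 ] yawY -9.18 t 29.82 j6 -0.04
row [-3.595e+01 -4.820e+00  1.000e-02] [  0.     0.02 -18.68]
tcp [ 0.579  -0.0173  0.297 ] yawY -9.18 t 29.82 j6 -0.04
row [-35.95  -4.82  13.71] [  0.     0.02 -18.68]
tcp [ 0.579  -0.0173  0.297 ] yawY -9.18 t 29.82 j6 -0.04
row [-35.94  -4.82  18.61] [  0.     0.02 -18.68]
```

Emit:
arm_command --series '[-1.5, -0.2, 0, 0, 0, -1, 1, -4.5, -0.6, 0, 0, 0, -3, 1, -8, -1.1, 0, 0, 0, -5, 1, -11.5, -1.6, 0, 0, 0, -7, 1, -15, -2, 0, 0, 0, -9, 1, -18.5, -2.5, 0, 0, 0, -11, 1, -22, -3, 0, 0, 0, -13, 1, -25, -3.4, 0, 0, 0, -15, 1, -27.5, -3.7, 0, 0, 0, -16, 1, -29, -3.9, 0, 0, 0, -17, 1]'

```text
time: 30.65
eef_pos: [0.4941, -0.2984, 0.2971]
tcp_rot: [0.657, 0.754, -0.001, 0.0]
contact_force: [0.6, 0.7, -6.7]
opening: 0.344
finger_force: 40.4
```

```bash
python3 - <<'E'
from h import *
t=dict(np.load('top0.npz'));print('spray',onz(t,549/1.5625,238/1.5625,0),onz(t,565/1.5625,217/1.5625,.15))
c=cam('wrist');im=c['img'];hsv=cv2.cvtColor(im,cv2.COLOR_BGR2HSV)
h=cv2.inRange(hsv,(105,120,20),(130,255,255))
for k in cv2.findContours(h,cv2.RETR_EXTERNAL,cv2.CHAIN_APPROX_NONE)[0]:
    if cv2.contourArea(k)>800:
        P=np.array([onz(c,u,v,.022)[:2]*1000 for u,v in k[:,0]],np.float32);print(cv2.boundingRect(k),cv2.minAreaRect(P))
for z in (.297,.16,.110):plan([.4741,-.3645,z],9.5)
E
```

```text
spray [ 0.59873827 -0.40160026  0.        ] [ 0.6084923  -0.40630325  0.15      ]
(180, 78, 101, 144) ((465.29217529296875, -319.2267150878906), (127.81265258789062, 197.11297607421875), 9.60803508758545)
(0, 30, 118, 199) ((200.48687744140625, -334.282958984375), (177.5740509033203, 262.1453552246094), 9.6470308303833)
tcp [ 0.4936 -0.3005  0.297 ] yawY 7.87 t 30.7 j6 -0.86
row [-6.07 -2.8   0.03] [-0.1   0.24 -1.63]
tcp [ 0.4936 -0.3005  0.297 ] yawY 7.87 t 30.7 j6 -0.86
row [-6.01 -2.78 13.73] [-0.1   0.24 -1.63]
tcp [ 0.4936 -0.3005  0.297 ] yawY 7.87 t 30.7 j6 -0.86
row [-5.99 -2.77 18.73] [-0.1   0.24 -1.63]
```

Emit:
arm_command --series '[-3, -1.4, 0, 0, 0, -1, 1, -5.5, -2.6, 0, 0, 0, -1.6, 1, -6.2, -2.8, 1.5, 0, 0, -1.6, 1, -6.2, -2.8, 4, 0, 0, -1.6, 1, -6.2, -2.8, 6.5, 0, 0, -1.6, 1, -6.2, -2.8, 9, 0, 0, -1.6, 1, -6.2, -2.8, 11.5, 0, 0, -1.6, 1, -6.2, -2.8, 14, 0, 0, -1.6, 1, -6.2, -2.8, 16, 0, 0, -1.6, 1, -6.2, -2.8, 17, 0, 0, -1.6, 1]'

```text
time: 31.53
eef_pos: [0.4748, -0.3591, 0.1234]
tcp_rot: [0.646, 0.764, 0.001, -0.003]
contact_force: [-0.7, 0.4, -8.4]
opening: 0.345
finger_force: 40.7
```

```bash
python3 - <<'E'
from h import *
avg(4);plan([.473,-.367,.109],9.5)
E
```

```text
F [ 0.03  0.77 -8.09] T [ 0.073  0.025 -0.017] P [ 0.4751 -0.3594  0.1241] std [0.68 0.61 0.5 ]
tcp [ 0.4769 -0.3614  0.1282] yawY 9.59 t 31.73 j6 -0.99
row [-0.48 -0.48  1.92] [0.07 0.1  0.09]
```

Emit:
arm_command --series '[-0.2, -0.2, 0.3, 0, 0, 0, 1, -0.4, -0.3, 0.6, 0, 0, 0, 1, -0.4, -0.3, 0.9, 0, 0, 0, 1, -0.4, -0.3, 1.1, 0, 0, 0, 1, -0.4, -0.3, 1.3, 0, 0, 0, 1, -0.4, -0.3, 1.5, 0, 0, 0, 1, -0.4, -0.3, 1.6, 0, 0, 0, 1, -0.4, -0.3, 1.7, 0, 0, 0, 1, -0.4, -0.3, 1.7, 0, 0, 0, 1]'

```text
time: 32.48
eef_pos: [0.4741, -0.3659, 0.1128]
tcp_rot: [0.645, 0.764, -0.0, 0.0]
contact_force: [-4.9, 3.7, 6.6]
opening: 0.345
finger_force: 42.6
```

```bash
python3 - <<'E'
from h import *
avg(8);plan([.473,-.367,.109],9.5)
E
```

```text
F [-4.17  2.55  5.99] T [ 0.634  0.934 -0.049] P [ 0.4741 -0.3659  0.1128] std [0.45 0.51 0.7 ]
tcp [ 0.4742 -0.3659  0.1129] yawY 9.6 t 32.88 j6 -0.99
row [-0.09 -0.13  0.39] [-0.01  0.06  0.1 ]
```

Emit:
arm_command --series '[0, 0, -0.1, 0, 0, 0, 1, 0, 0, -0.1, 0, 0, 0, 1, 0, 0, -0.1, 0, 0, 0, 1, 0, 0, -0.1, 0, 0, 0, 1]'

```text
time: 33.22
eef_pos: [0.4741, -0.3658, 0.1128]
tcp_rot: [0.646, 0.764, -0.0, 0.0]
contact_force: [-4.5, 3.1, 7.1]
opening: 0.345
finger_force: 42.5
```

```bash
python3 - <<'E'
from h import *
avg(8)
E
```

```text
F [-4.41  2.61  6.34] T [ 0.571  0.983 -0.028] P [ 0.4741 -0.3658  0.1128] std [0.53 0.43 0.5 ]
```

Emit:
arm_command --series '[0, 0, 0, 0, 0, 0, 0.66, 0, 0, 0, 0, 0, 0, 0.64, 0, 0, 0, 0, 0, 0, 0.62, 0, 0, 0, 0, 0, 0, 0.6, 0, 0, 0, 0, 0, 0, 0.55, 0, 0, 0, 0, 0, 0, 0.4, 0, 0, 0, 0, 0, 0, 0.2, 0, 0, 0, 0, 0, 0, 0.1, 0, 0, 0, 0, 0, 0, 0.1, 0, 0, 0, 0, 0, 0, 0.1]'

```text
time: 34.45
eef_pos: [0.4738, -0.3653, 0.1109]
tcp_rot: [0.646, 0.764, 0.0, 0.0]
contact_force: [0.3, 0.4, 0.0]
opening: 0.904
finger_force: 0.0
```

Emit:
arm_command --series '[0, 0, -0.5, 0, 0, 0, 0.1, 0, 0, -2, 0, 0, 0, 0.1, 0, 0, -5, 0, 0, 0, 0.1, 0, 0, -8, 0, 0, 0, 0.1, 0, 0, -12, 0, 0, 0, 0.1, 0, 0, -16, 0, 0, 0, 0.1, 0, 0, -20, 0, 0, 0, 0.1, 0, 0, -22, 0, 0, 0, 0.1, 0, 0, -22, 0, 0, 0, 0.1, 0, 0, -22, 0, 0, 0, 0.1]'

```text
time: 35.28
eef_pos: [0.4743, -0.3657, 0.3335]
tcp_rot: [0.646, 0.764, -0.0, 0.002]
contact_force: [0.2, -0.0, -0.8]
opening: 0.9
finger_force: 0.0
```

```bash
python3 - <<'E'
from h import *
avg(4);c=cam('wrist');im=c['img'];cv2.imwrite('pics/end.png',im)
for P in ([.474,-.366,.144],[.474,-.366,.032]):print(proj(c,P))
hsv=cv2.cvtColor(im,cv2.COLOR_BGR2HSV);p=proj(c,[.474,-.366,.1]).astype(int)
m=cv2.inRange(hsv,(0,0,50),(180,90,255));x0,y0=p[0]-35,p[1]-40;m=m[y0:y0+80,x0:x0+70]
for v in range(0,80,2):
    x=np.where(m[v])[0]
    if len(x):print(v+y0,x.min()+x0,x.max()+x0,len(x),end='; ')
print()
# hook height: tip in scene view vs initial image
a=cam('scene')['img'].astype(int);b=np.load('scene0.npz')['img'].astype(int)
print('hook region diff',(abs(a-b).max(2)[180:200,300:345]>40).sum())
d=(abs(a-b).max(2)>60);n,l,st,_=cv2.connectedComponentsWithStats(d.astype(np.uint8));print([s.tolist() for s in st[1:] if s[4]>25])
E
```

```text
F [-0.04  0.04 -0.63] T [ 0.009 -0.021 -0.002] P [ 0.4736 -0.3651  0.3305] std [0.33 0.26 0.17]
[257.71863419 161.99718268]
[257.36512518 142.11653228]
122 237 276 40; 124 236 277 42; 126 236 277 42; 128 236 277 42; 130 236 277 42; 132 236 277 42; 134 236 277 42; 136 236 277 42; 138 236 277 42; 140 236 277 42; 142 236 277 42; 144 236 277 42; 146 236 277 42; 148 236 277 42; 150 236 277 42; 152 237 276 40; 154 243 270 28; 156 243 270 28; 158 243 270 28; 160 243 269 27; 176 222 285 55; 
hook region diff 0
[[271, 0, 14, 3, 26], [291, 0, 85, 56, 1581], [200, 22, 49, 99, 2693], [196, 41, 13, 40, 244], [126, 102, 58, 119, 3681], [235, 210, 20, 24, 284], [170, 215, 17, 20, 208], [173, 254, 21, 29, 272]]
```

```bash
python3 -c "
from h import *
print(ctrl.sign_off())"
```

```text
the job is handed in; nothing more can be done
None
```

The lug was hung on the scale and hung free and still for over a second (about 7.3 N at the wrist). It was then lifted off and set upright in the blue tray's empty bay. In the last pictures the hook is back up and nothing else appears to have moved. The job is handed in at about 36 s; no verdict came back.

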